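Dial open the locked specimen drawer

TASK

Unlock the grey specimen case: turn the left dial to 3 and the right dial to 5, feeling for the click where each one really catches, since the numbers are worn and the catch can lie almost half a division before or after its number. Then pull the blue drawer fully open by its handle, never tugging hard on it while it is still locked, let go, and leave the things standing around undisturbed.

Things in the scene. Friction and masses are not known exactly. Their poses are not given: they have to be found in the camera images.
- case: Grey steel case fixed to the bench, 180 (its x) x 240 (y) x 100 (z) mm. Origin: centre of its underside, on the bench. Its -x side is the drawer front and looks roughly towards the robot; +y is its left, z is up. Two black dials stand on its top, 20 mm in front (-x) of the middle, 65 mm left and right of it. Printed numbers 0 to 7 stand round each, clockwise, 45 deg apart, 0 towards the case's +x
- dial_l (a joint): Left dial's angle, rad: 0 with its pointer at number 0, grows clockwise seen from above, 3 is at 2.356. Range 0 to 5.5, starts in 1.3 to 1.8. Turns with 0.05 N m. The catch lies at 2.356 +-0.38 (differs each time). Within 0.11 of it the dial is drawn in; turning on out of it takes about 0.3 N m, it then clicks out and is locked again. Let go within 0.08 of the catch, it centres itself and stays
- dial_r (a joint): Right dial's angle, rad, the same in all ways as the left; its number 5 is at 3.927. It starts in 4.5 to 5.0, so it is turned anticlockwise (the value falls) to reach 5. Its catch lies at 3.927 +-0.38, independent of the left one's
- dial_l_grip (a point): Point on the left dial's axis, 129 mm above the bench, at grip height. The dial: a skirt disc of 52 mm diameter, its top 7.5 mm above the case's top; on it an upright red grip bar 44 mm long (along the pointer line), 12 mm thick, its top 35.5 mm above the case's top, with a white line on its pointer half. x of this frame runs along the bar to the pointer end; z is up
- dial_r_grip (a point): The same point on the right dial
- drawer: The drawer in the case, with a blue front 236 mm wide and 84 mm high. Its origin is at the case's origin when shut, and moves along the case's -x, up to 70 mm when fully open. Unlocked, it slides against about 2 N. While either dial is off its catch the drawer stops after 2 mm, against a spring of about 2.2 N per mm with 9 mm of give
- drawer_handle (a point): Middle of the drawer's handle: a round steel bar 10 mm thick, 90 mm long along y, 72 mm above the bench, its middle line 45 mm in front of the drawer's blue front (40 mm free behind it). Shut, it lies at x = -145 mm in the case's frame; its axes are the case's
- dropper: Small amber dropper bottle with a black cap, 34 mm diameter, 75 mm tall, standing to the left of the case (bystander; origin under its centre)
- dish: Flat round glass dish, 56 mm diameter, 15 mm high, lying on the rear of the case's top (bystander; origin under its centre)
- beaker: Glass beaker, 70 mm wide, 90 mm tall (bystander; origin under its centre)
- jar: Amber jar with a blue cap, 64 mm diameter, 100 mm tall (bystander; origin under its centre)
- slide_tray: Flat green tray with slides, 100 x 160 x 18 mm (bystander; origin under its centre)
- slide_box: Orange box, 95 x 75 x 35 mm (bystander; origin under its centre)

How it is judged:
By the outcome, as a careful person would: the job done as asked, in the order asked, and still so for the second after the job is handed in, with the robot touching nothing.
It also fails if it takes over 61 s, if anything falls off the work surface, if the arm or the gripper's body presses on something with over 40 N, if the wrist force passes 120 N, or if a joint passes its speed limit or range.

ROBOT

A 6-joint arm with a two-finger parallel gripper is mounted at the origin on the work surface. World frame = base frame: x ahead of the robot, y to its left, z up, the work surface at z = 0. Lengths are in m, angles in rad, forces in N, time in s.
With the tool pointing down it reaches from about 0.4 to 0.825 m from the base axis. Payload 7 kg.
Tool frame: the origin (TCP) lies midway between the tips of the shut fingers; the grasp point (between the pads) lies 19 mm behind it; z points along the fingers, y is the line along which they close (so a half turn about z gives the same grasp; the last joint's range is limited). The gripper opens to 88 mm and grips with 3 to 60 N. Pads are 19 mm wide; open, the fingers measure 130 mm over their backs; the gripper's body (78 mm by 193 mm) begins 47 mm behind the grasp point.
Start: joints at [1.587, 0.359, 0.012, 0, -1.224, -0.288], TCP at [0.181, 0.65, 0.227] pointing down, gripper open.
Joint ranges: [-3.07, 3.07], [-1.43, 2.12], [-1.02, 1.25], [-3.03, 1.67], [-3.05, -0], [-3.03, 3.03]. Speed limits (rad/s): [2.39, 2.39, 3.01, 3.14, 3.14, 3.14].

INTERFACE

Orientations are given as [roll, pitch, yaw] about the fixed x, y, z axes, in that order (R = Rz(yaw) Ry(pitch) Rx(roll)).
In Python, from station import telemetry, eyes, ticket, recognise, trace gives the robot as it stands. The module is installed in compiled form; this text tells all that it offers.
- The arm moves only by the tool servo_tool, never from a script. Its argument "series" is a list that holds one entry, the list of rows, each a list of 4 numbers: the shift along the tool's x, y, z in mm, then the turn about the tool's z in rad. In form: [[[x, y, z, roll], ...]]. A call has exactly 10 rows; each row shifts and turns the commanded pose from where the row before left it, along the tool's axes as they then stand; what a row does not reach is not made up. A row lasts 1/12 s, in which the tool goes at most 41.7 mm and 7.16 degrees, less where a joint would pass 70% of its speed; a pose out of reach is approached as far as the arm can. A call is refused whole if a number of a shift passes 41.7 or a number of a turn 0.125, either way. A call with a gripper value outside its range is refused whole. "claw" is the gripper's target within -1 to 1 (shut at 1, half-way at 0, fully open at -1), set as the call begins (left out, the last holds). The fingers move at their own pace and stop on an object; "grip_force" is the grip in N (left out, the last holds). Time passes only in rows, so rows that do not move let the fingers close, or fill a call up. It gives the time, the measured TCP pose, the force, the opening and the grip force at its end, in the units of the state.
- telemetry.get_state(): the state, without advancing time (a new reading comes with each control period).
- eyes.grab_frame(name): name is "scene" or "top" or "wrist"; returns the picture (480x640x3 uint8, red, green, blue); there is no depth.
- eyes.calibration(name): a dict with "mtx" (3x3 intrinsics, pixels), "k1" (the pictures are not rectified: a ray, as slopes to the right and down, at radius r is drawn at 1 + k1 r^2 times it, then the intrinsics apply), "rvec" (rotation vector, rad) and "tvec" (3), from world to camera coordinates, as OpenCV has them. Camera axes: x right, y down, z forward; pixel columns grow to the right and rows downward; lengths in m; the calibration is good to about 2 mm. A picture is of the moment at which its call begins: read the wrist's pose just before it. calibration takes no time and is no camera call; for the wrist camera it gives the pose at the moment of the call.
- ticket.job_done(): hands the job in; it is judged then, once.
Trained networks look in the newest picture that a camera, given by its name, has taken for a name from the list of things; names that differ only in an ending like _2 or _b are one class to them, and where a whole thing is asked for, a point or a joint stands for the part that bears it (a point fixed in the world has none). Each returns a list of dicts, best first, with "conf" (0 to 1); they miss things now and then, are a little off and sometimes report something else, mostly with a low value. They report only what shows in the picture. A call takes as long as a camera call.
- recognise(camera, name): "position" ([x, y, z] in m, in world coordinates, good to about 4 mm: the middle of the surface that is visible of it).
- trace(camera, name): "mask" (480x640 bool, what is visible of it).
The state is a dict: "t": time; "q": joint angles; "qd": joint speeds; "joint_efforts": joint torques, N m; "eef_pos": TCP position; "ee_rot": TCP orientation; "force": force on the tool from outside, world axes, zero at the start; "moment": the same for the moment, N m; "width": finger opening in m; "gripper_force": force on a finger pad.
Only numpy, scipy, OpenCV 4.12 (cv2) and the standard library are available. Lean on these libraries where they do the work, as an engineer would, in place of code of your own. Each camera call takes 0.05 s, during which the arm holds its last target. There are 200 camera calls.

## Working session

There is one attempt and no reset: what is moved stays moved. The work goes in short steps, Python scripts to look and compute and a tool call to move; the robot and the scene stay as the last step left them, time stands still between calls to the robot, and variables do not carry over. Pictures are saved under pics/ and viewed, at most 10 in all, crops included, and the job is handed in when it is done.

Besides the shell and the picture viewer there is one more tool, called after "Call:" as name(argument=value, ...), one argument or row to a line, values as JSON. servo_tool: Moves the arm, as the interface text tells. Its arguments: {"type":"object","properties":{"series":{"type":"array"},"claw":{"type":"number"},"grip_force":{"type":"number"}},"required":["series"]}

```bash
mkdir -p pics; cat > h.py <<'E'
import numpy as np,cv2
from station import telemetry, eyes, ticket, recognise, trace
def save(n,f,crop=None,s=1):
    im=eyes.grab_frame(n)[:,:,::-1]
    if crop: im=im[crop[1]:crop[3],crop[0]:crop[2]]
    cv2.imwrite('pics/'+f,cv2.resize(im,None,fx=s,fy=s,interpolation=cv2.INTER_CUBIC))
def ray(n,uv,z):
    c=eyes.calibration(n);K=np.array(c['mtx']);R=cv2.Rodrigues(np.array(c['rvec'],float))[0];t=np.array(c['tvec']).ravel()
    d=(np.atleast_2d(uv)-K[:2,2])/[K[0,0],K[1,1]]
    u=d.copy()
    for _ in range(20): u=d/(1+c['k1']*(u**2).sum(1,keepdims=True))
    v=np.c_[u,np.ones(len(u))]@R; o=-R.T@t
    return o+v*((z-o[2])/v[:,2])[:,None]
def proj(n,P):
    c=eyes.calibration(n);K=np.array(c['mtx']);R=cv2.Rodrigues(np.array(c['rvec'],float))[0];t=np.array(c['tvec']).ravel()
    p=np.atleast_2d(P)@R.T+t;u=p[:,:2]/p[:,2:];u=u*(1+c['k1']*(u**2).sum(1,keepdims=True))
    return u*[K[0,0],K[1,1]]+K[:2,2]
E
python3 - <<'E'
from h import *
np.set_printoptions(precision=4,suppress=True)
print(telemetry.get_state())
for n in ['scene','top']:
    save(n,n+'0.png')
    for k in ['case','dial_l_grip','dial_r_grip','drawer_handle','drawer','dropper','dish','beaker','jar','slide_tray','slide_box']:
        print(n,k,[(np.round(r['position'],4).tolist(),round(r['conf'],2)) for r in recognise(n,k)[:3]])
E
```

```text
{'t': 0.0, 'q': array([ 1.5871,  0.3594,  0.0111, -0.0004, -1.2241, -0.2881]), 'qd': array([-0.0005, -0.0002,  0.002 ,  0.0009,  0.0007,  0.001 ]), 'joint_efforts': array([ -0.0015, -58.2713,  29.3063,   6.9973,   0.0068,  -0.0002]), 'eef_pos': array([0.1811, 0.6497, 0.2256]), 'ee_rot': array([ 3.1399, -0.0001, -0.272 ]), 'force': array([-0.0601,  0.3716, -0.6138]), 'moment': array([ 0.0241,  0.0064, -0.023 ]), 'gripper_force': 0.0, 'width': 0.08770692634172769}
scene case [([0.7263, -0.0028, 0.1013], 0.77), ([0.5734, 0.0064, 0.0778], 0.18)]
scene dial_l_grip [([0.6922, 0.0328, 0.1134], 0.67)]
scene dial_r_grip [([0.6708, -0.094, 0.1106], 0.7)]
scene drawer_handle [([0.5692, 0.004, 0.0774], 0.65), ([0.4828, -0.3608, 0.0618], 0.31)]
scene drawer [([0.5756, 0.007, 0.0792], 0.84)]
scene dropper [([0.737, 0.1515, 0.0412], 0.7)]
scene dish [([0.7575, -0.0384, 0.1142], 0.89), ([0.5756, 0.0076, 0.08], 0.53)]
scene beaker [([0.4844, -0.3591, 0.0649], 0.74)]
scene jar [([0.6866, -0.388, 0.0671], 0.8), ([0.7241, -0.0057, 0.0989], 0.7), ([0.5766, 0.0055, 0.0784], 0.27)]
scene slide_tray [([0.5812, 0.4533, 0.0058], 0.63)]
scene slide_box [([0.3461, -0.4694, 0.0371], 0.55)]
top case [([0.668, -0.031, 0.1012], 0.78)]
top dial_l_grip [([0.6846, 0.0316, 0.1074], 0.63)]
top dial_r_grip [([0.6606, -0.0988, 0.1068], 0.55)]
top drawer_handle [([0.5968, -0.0197, 0.077], 0.85), ([0.6696, -0.0318, 0.1027], 0.2)]
top drawer []
top dropper [([0.6826, 0.0322, 0.1065], 0.6), ([0.7206, 0.1465, 0.0453], 0.45)]
top dish []
top beaker [([0.4719, -0.3795, 0.0451], 0.9)]
top jar [([0.6586, -0.3916, 0.101], 0.97), ([0.5948, -0.0157, 0.0725], 0.58)]
top slide_tray [([0.5791, 0.4517, 0.0035], 0.68)]
top slide_box [([0.3374, -0.4734, 0.0363], 0.59), ([0.7509, -0.0432, 0.1141], 0.4)]
```

View pics/scene0.png

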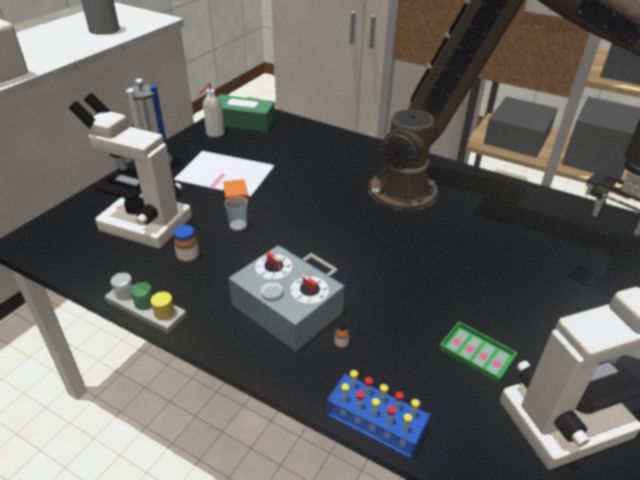

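View pics/top0.png

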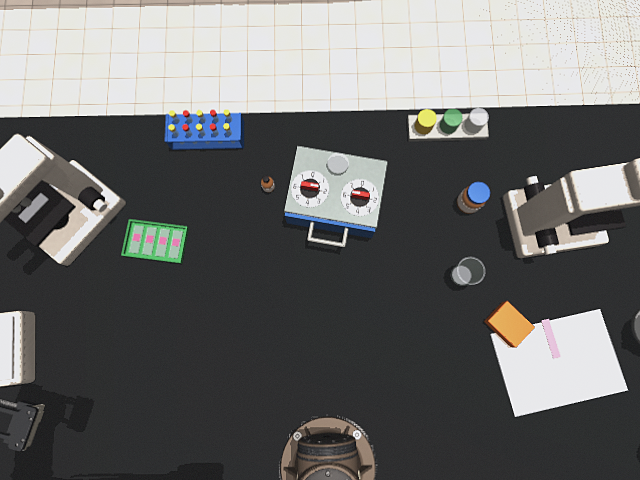

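The scene shows the grey case mid-table. In the top view its dials are at about (311,187) and (361,196), the handle at (327,236), the dropper at (267,184) and the dish at (338,163). I'll move above the case for a close look.

Call:
servo_tool(
  series=[
    [[30, 24, -8, 0], [30, 24, -8, 0], [30, 24, -8, 0], [30, 24, -8, 0], [30, 24, -8, 0], [30, 24, -8, 0], [30, 24, -8, 0], [30, 24, -8, 0], [30, 24, -8, 0], [30, 24, -8, 0]],
  ],
)

```text
t: 2.03
eef_pos: [0.4064, 0.3368, 0.3074]
ee_rot: [-3.141, -0.0, -0.271]
force: [0.6, 0.1, -0.2]
width: 0.088
gripper_force: 0.0
```

Call:
servo_tool(
  series=[
    [[30, 24, 0, 0], [30, 24, 0, 0], [30, 24, 0, 0], [30, 24, 0, 0], [30, 24, 0, 0], [30, 24, 0, 0], [30, 24, 0, 0], [30, 24, 0, 0], [30, 24, 0, 0], [30, 24, 0, 0]],
  ],
)

```text
t: 2.87
eef_pos: [0.6312, 0.0249, 0.3068]
ee_rot: [-3.141, -0.0, -0.272]
force: [0.7, 1.8, 0.1]
width: 0.0878
gripper_force: 0.0
```

Call:
servo_tool(
  series=[
    [[0, 0, 0, 0.12], [0, 0, 0, 0.12], [0, 0, 0, 0.12], [0, 0, 0, 0.12], [0, 0, 0, 0.12], [0, 0, 0, 0.12], [0, 0, 0, 0.12], [0, 0, 0, 0.12], [0, 0, 0, 0.12], [0, 0, 0, 0.12]],
  ],
)

```text
t: 3.7
eef_pos: [0.6303, 0.0267, 0.3066]
ee_rot: [-3.142, 0.0, -1.478]
force: [-0.2, -0.8, -0.4]
width: 0.0878
gripper_force: 0.0
```

```bash
python3 - <<'E'
from h import *
np.set_printoptions(precision=4,suppress=True)
s=telemetry.get_state();print(s['t'],s['q'],s['eef_pos'],s['ee_rot'])
c=eyes.calibration('wrist');R=cv2.Rodrigues(np.array(c['rvec'],float))[0];print(-R.T@np.ravel(c['tvec']),R[2],c['mtx'],c['k1'])
print(proj('wrist',[[.687,.032,.107],[.664,-.097,.107],[.59,-.016,.07]]))
save('wrist','w1.png')
E
```

```text
3.7 [ 0.3513  0.2481  0.0366 -0.     -1.3592 -0.2582] [0.6303 0.0267 0.3066] [-3.1416  0.     -1.4778]
[ 0.6364 -0.039   0.4634] [-0.0229  0.2486 -0.9683] [[404.1579   0.     317.8468]
 [  0.     404.1579 234.8443]
 [  0.       0.       1.    ]] -0.05663313235662581
[[254.3987 206.8943]
 [291.1221  56.4656]
 [363.7423 160.0833]]
```

View pics/w1.png

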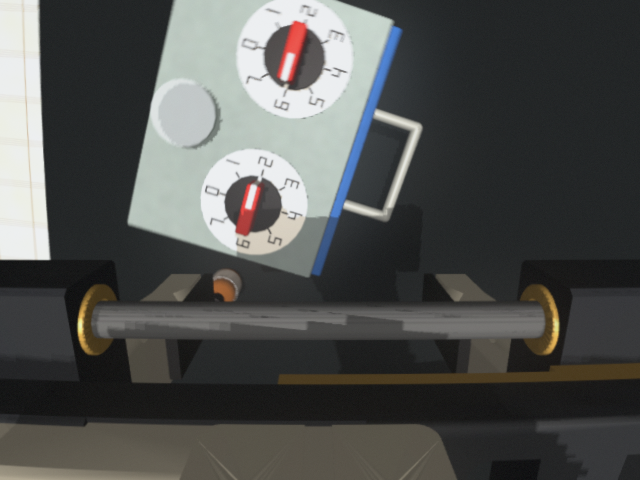

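The wrist view shows the left dial at (254,202), pointer about (254,190) and a little past 1.5–2, and the right dial at (294,57), pointer to (288,80) and near 6. The dish is at (187,113), the handle at (395,165) and the dropper at (226,285). Next I'll measure the dial centres, bar angles and case yaw.

```bash
cat > meas.py <<'E'
from h import *
np.set_printoptions(precision=4,suppress=True)
def measure(cen):
    im=eyes.grab_frame('wrist').astype(int);hsv=cv2.cvtColor(im.astype(np.uint8),cv2.COLOR_RGB2HSV)
    yy,xx=np.mgrid[:480,:640]; out=[]
    for n,c in cen.items():
        near=np.hypot(xx-c[0],yy-c[1])<62
        red=near&((hsv[...,0]<8)|(hsv[...,0]>172))&(hsv[...,1]>120)&(hsv[...,2]>90)
        red=np.uint8(red); k=cv2.connectedComponentsWithStats(red)
        hull=cv2.convexHull(np.argwhere(red)[:,::-1].astype(np.int32))
        bar=cv2.fillConvexPoly(np.zeros((480,640),np.uint8),hull,1)>0
        P=ray('wrist',np.argwhere(bar)[:,::-1].astype(float),.1355)[:,:2]
        r=cv2.minAreaRect(P.astype(np.float32)*1000)
        ang=cv2.PCACompute2((P-P.mean(0)).astype(np.float32),None)[1][0]
        wl=bar&(hsv[...,1]<90)&(hsv[...,2]>150)
        W=ray('wrist',np.argwhere(wl)[:,::-1].astype(float),.1355)[:,:2].mean(0) if wl.any() else P.mean(0)
        if ang@(W-P.mean(0))<0: ang=-ang
        dk=near&(hsv[...,2]<75)|bar
        dk=cv2.morphologyEx(np.uint8(dk),cv2.MORPH_OPEN,np.ones((3,3)))
        cs=max(cv2.findContours(dk,0,1)[0],key=cv2.contourArea)
        e=cv2.fitEllipse(cs)
        out.append((n,P.mean(0),np.arctan2(ang[1],ang[0]),r[1],'disc',ray('wrist',[e[0]],.106)[0],e))
        print(*out[-1])
    return out
E
python3 - <<'E'
from meas import *
o=measure({'L':(254,202),'R':(294,57)})
ruv=[[395,24],[313,274],[129,221],[413,124],[386,218]] 
print(ray('wrist',ruv[:3],.1)); print(ray('wrist',ruv[3:],.075))
E
```

```text
L [0.6884 0.0298] -1.7495824 (43.670166015625, 12.893192291259766) disc [0.6969 0.0353 0.106 ] ((243.34901428222656, 209.0265655517578), (31.616849899291992, 49.61965560913086), 11.080704689025879)
R [ 0.6645 -0.0955] 1.3851429 (44.05711364746094, 13.165767669677734) disc [ 0.6657 -0.0985  0.106 ] ((289.8973083496094, 54.41554260253906), (23.15934181213379, 71.4307632446289), 12.860573768615723)
[[ 0.5812 -0.1321  0.1   ]
 [ 0.6286  0.0931  0.1   ]
 [ 0.8042  0.0579  0.1   ]]
[[ 0.5489 -0.0542  0.075 ]
 [ 0.562   0.0373  0.075 ]]
```

Call:
servo_tool(
  series=[
    [[0.5, -14.6, 10, 0], [0.5, -14.6, 10, 0], [0.5, -14.6, 10, 0], [0.5, -14.6, 10, 0], [0, 0, 15, 0.068], [0, 0, 15, 0.068], [0, 0, 15, 0.068], [0, 0, 15, 0.068], [0, 0, 15, 0], [0, 0, 0, 0]],
  ],
  claw=0.2,
  grip_force=10,
)

```text
t: 4.63
eef_pos: [0.6869, 0.0304, 0.188]
ee_rot: [3.137, -0.001, -1.74]
force: [-1.1, 0.3, -1.1]
width: 0.0355
gripper_force: 0.0
```

```bash
python3 - <<'E'
from h import *
s=telemetry.get_state();print(s)
save('wrist','w2.png')
print(proj('wrist',[[.6884,.0298,.1355],[.6645,-.0955,.1355]]))
E
```

```text
{'t': 4.6333, 'q': array([ 0.32626568,  0.40582314, -0.00544106, -0.00119197, -1.16466829,
       -0.49508596]), 'qd': array([ 0.00047055, -0.01911017,  0.04664675,  0.01469103, -0.05518818,
        0.0033779 ]), 'joint_efforts': array([ -0.07236775, -64.55874681,  30.40365815,   7.52764374,
         0.65990863,  -0.30524827]), 'eef_pos': array([0.68690851, 0.03037621, 0.1879587 ]), 'ee_rot': array([ 3.13655387e+00, -1.47895699e-03, -1.74008658e+00]), 'force': array([-1.07773478,  0.33163546, -1.11759784]), 'moment': array([0.07803048, 0.02683804, 0.02391963]), 'gripper_force': 0.0, 'width': 0.03554350446327584}
[[315.78972086 254.77912661]
 [320.41310368  -0.89967862]]
```

View pics/w2.png

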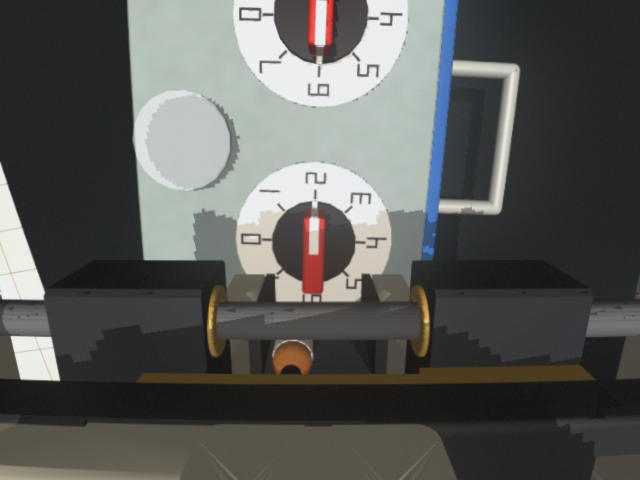

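The bar at (314,257) is vertical in the picture and roughly centred between the fingers. I'll descend and grip it lightly.

Call:
servo_tool(
  series=[
    [[0, -1, 10, 0.005], [0, -1, 10, 0.005], [0, 0, 15, 0], [0, 0, 15, 0], [0, 0, 12, 0], [0, 0, 8, 0], [0, 0, 6, 0], [0, 0, 0, 0], [0, 0, 0, 0], [0, 0, 0, 0]],
  ],
)

```text
t: 5.52
eef_pos: [0.6912, 0.0303, 0.1164]
ee_rot: [-3.14, 0.0, -1.753]
force: [-0.3, 0.5, 1.2]
width: 0.0352
gripper_force: 0.0
```

Call:
servo_tool(
  series=[
    [[0, 0, 0, 0], [0, 0, 0, 0], [0, 0, 0, 0], [0, 0, 0, 0], [0, 0, 0, 0], [0, 0, 0, 0], [0, 0, 0, 0], [0, 0, 0, 0], [0, 0, 0, 0], [0, 0, 0, 0]],
  ],
  claw=1,
  grip_force=10,
)

```text
t: 6.35
eef_pos: [0.6895, 0.0303, 0.1158]
ee_rot: [3.14, -0.0, -1.754]
force: [-5.7, 1.4, 4.3]
width: 0.012
gripper_force: 10.0
```

```bash
cat > st.py <<'E'
from h import *
np.set_printoptions(precision=4,suppress=True)
s=telemetry.get_state();print(s['t'],s['eef_pos'],s['ee_rot'],'F',s['force'],'M',s['moment'],'w',round(s['width'],4),s['gripper_force'],'tq6',s['joint_efforts'][5])
E
python3 st.py
```

```text
6.35 [0.6895 0.0303 0.1158] [ 3.1398 -0.0003 -1.7538] F [-5.7393  1.4007  4.2791] M [ 0.6426  1.7872 -0.0604] w 0.012 10.000406205654144 tq6 0.023730285465717316
```

Call:
servo_tool(
  series=[
    [[0, 1, 2, 0], [0, 1, 2, 0], [0, 0, 0, 0.02], [0, 0, 0, 0.03], [0, 0, 0, 0.03], [0, 0, 0, 0.03], [0, 0, 0, 0.03], [0, 0, 0, 0.03], [0, 0, 0, 0.03], [0, 0, 0, 0]],
  ],
)

```text
t: 7.18
eef_pos: [0.6895, 0.0305, 0.1138]
ee_rot: [-3.139, 0.001, -1.955]
force: [-3.3, -0.5, 9.5]
width: 0.0121
gripper_force: 10.0
```

```bash
python3 st.py
```

```text
7.1833 [0.6895 0.0305 0.1138] [-3.1391  0.0009 -1.955 ] F [-3.3057 -0.4846  9.5288] M [ 0.0893  0.989  -0.0412] w 0.0121 10.008871704339981 tq6 -0.4718511924147606
```

Call:
servo_tool(
  series=[
    [[0, 0, 0, 0.005], [0, 0, 0, 0.005], [0, 0, 0, 0.005], [0, 0, 0, 0.005], [0, 0, 0, 0.005], [0, 0, 0, 0.005], [0, 0, 0, 0.005], [0, 0, 0, 0.005], [0, 0, 0, 0], [0, 0, 0, 0]],
  ],
)

```text
t: 8.02
eef_pos: [0.6896, 0.0304, 0.1138]
ee_rot: [-3.139, 0.001, -1.993]
force: [-2.2, -0.1, 9.6]
width: 0.0119
gripper_force: 10.0
```

```bash
python3 st.py
```

```text
8.0167 [0.6896 0.0304 0.1138] [-3.1391  0.001  -1.9931] F [-2.1939 -0.0853  9.6196] M [0.0556 0.9357 0.0463] w 0.0119 10.00641256570816 tq6 -0.028195351478643715
```

Call:
servo_tool(
  series=[
    [[0, 0, 0, 0.01], [0, 0, 0, 0.01], [0, 0, 0, 0.01], [0, 0, 0, 0.01], [0, 0, 0, 0.01], [0, 0, 0, 0], [0, 0, 0, 0], [0, 0, 0, 0], [0, 0, 0, 0], [0, 0, 0, 0]],
  ],
)

```text
t: 8.85
eef_pos: [0.6896, 0.0304, 0.1138]
ee_rot: [-3.139, 0.001, -2.043]
force: [-2.4, 0.4, 10.0]
width: 0.0119
gripper_force: 10.0
```

```bash
python3 st.py
```

```text
8.85 [0.6896 0.0304 0.1138] [-3.1391  0.0011 -2.0432] F [-2.4314  0.3966 10.0079] M [ 0.0962  0.9039 -0.052 ] w 0.0119 10.007532835006714 tq6 0.02919921709690243
```

Call:
servo_tool(
  series=[
    [[0, 0, 0, 0.01], [0, 0, 0, 0.01], [0, 0, 0, 0.01], [0, 0, 0, 0.01], [0, 0, 0, 0.01], [0, 0, 0, 0], [0, 0, 0, 0], [0, 0, 0, 0], [0, 0, 0, 0], [0, 0, 0, 0]],
  ],
)

```text
t: 9.68
eef_pos: [0.6896, 0.0304, 0.1138]
ee_rot: [-3.139, 0.001, -2.093]
force: [-1.9, -0.7, 9.0]
width: 0.0117
gripper_force: 10.0
```

```bash
python3 st.py
```

```text
9.6833 [0.6896 0.0304 0.1138] [-3.1391  0.0013 -2.0932] F [-1.8913 -0.7456  8.9928] M [0.011  0.8677 0.0103] w 0.0117 10.00847652554512 tq6 0.0407620333135128
```

Call:
servo_tool(
  series=[
    [[0, 0, 0, 0.01], [0, 0, 0, 0.01], [0, 0, 0, 0.01], [0, 0, 0, 0.01], [0, 0, 0, 0.01], [0, 0, 0, 0], [0, 0, 0, 0], [0, 0, 0, 0], [0, 0, 0, 0], [0, 0, 0, 0]],
  ],
)

```text
t: 10.52
eef_pos: [0.6896, 0.0304, 0.1138]
ee_rot: [-3.139, 0.001, -2.143]
force: [-2.2, -0.6, 9.6]
width: 0.0123
gripper_force: 10.0
```

```bash
python3 st.py
```

```text
10.5167 [0.6896 0.0304 0.1138] [-3.1391  0.0014 -2.1432] F [-2.1958 -0.6172  9.627 ] M [ 0.0081  0.7865 -0.0297] w 0.0123 10.007151514291763 tq6 0.026847415720112622
```

Call:
servo_tool(
  series=[
    [[0, 0, 0, 0.006], [0, 0, 0, 0.006], [0, 0, 0, 0.006], [0, 0, 0, 0.006], [0, 0, 0, 0.006], [0, 0, 0, 0.006], [0, 0, 0, 0.006], [0, 0, 0, 0.006], [0, 0, 0, 0.006], [0, 0, 0, 0.006]],
  ],
)

```text
t: 11.35
eef_pos: [0.6897, 0.0304, 0.1138]
ee_rot: [-3.139, 0.002, -2.203]
force: [-1.9, -0.8, 8.8]
width: 0.0119
gripper_force: 10.0
```

```bash
python3 st.py
```

```text
11.35 [0.6897 0.0304 0.1138] [-3.1391  0.0015 -2.2034] F [-1.936  -0.7874  8.8476] M [-0.0362  0.7525  0.0309] w 0.0119 10.008420646190643 tq6 0.06276498315855861
```

Call:
servo_tool(
  series=[
    [[0, 0, 0, 0.006], [0, 0, 0, 0.006], [0, 0, 0, 0.006], [0, 0, 0, 0.006], [0, 0, 0, 0.006], [0, 0, 0, 0.006], [0, 0, 0, 0.006], [0, 0, 0, 0.006], [0, 0, 0, 0.006], [0, 0, 0, 0.006]],
  ],
)

```text
t: 12.18
eef_pos: [0.6897, 0.0303, 0.1139]
ee_rot: [-3.139, 0.002, -2.263]
force: [-1.9, 0.0, 9.6]
width: 0.0121
gripper_force: 10.0
```

```bash
python3 st.py
```

```text
12.1833 [0.6897 0.0303 0.1139] [-3.1392  0.0017 -2.2634] F [-1.89    0.016   9.5676] M [-0.1233  0.6824  0.0294] w 0.0121 10.008338838815689 tq6 0.06722755031660199
```

Call:
servo_tool(
  series=[
    [[0, 0, 0, 0.006], [0, 0, 0, 0.006], [0, 0, 0, 0.006], [0, 0, 0, 0.006], [0, 0, 0, 0.006], [0, 0, 0, 0.006], [0, 0, 0, 0.006], [0, 0, 0, 0.006], [0, 0, 0, 0.006], [0, 0, 0, 0.006]],
  ],
)

```text
t: 13.02
eef_pos: [0.6897, 0.0304, 0.1138]
ee_rot: [-3.139, 0.002, -2.323]
force: [-2.7, -1.4, 9.0]
width: 0.0116
gripper_force: 10.0
```

```bash
python3 st.py
```

```text
13.0167 [0.6897 0.0304 0.1138] [-3.1392  0.0019 -2.3234] F [-2.7156 -1.4393  8.997 ] M [-0.1126  0.6491 -0.0098] w 0.0116 10.007709413766861 tq6 0.08369507035240531
```

Call:
servo_tool(
  series=[
    [[0, 0, 0, 0.006], [0, 0, 0, 0.006], [0, 0, 0, 0.006], [0, 0, 0, 0.006], [0, 0, 0, 0.006], [0, 0, 0, 0.006], [0, 0, 0, 0.006], [0, 0, 0, 0.006], [0, 0, 0, 0.006], [0, 0, 0, 0.006]],
  ],
)

```text
t: 13.85
eef_pos: [0.6897, 0.0303, 0.1138]
ee_rot: [-3.139, 0.002, -2.383]
force: [-2.0, -0.4, 9.8]
width: 0.0118
gripper_force: 10.0
```

```bash
python3 st.py
```

```text
13.85 [0.6897 0.0303 0.1138] [-3.1393  0.002  -2.3834] F [-1.9695 -0.3625  9.8008] M [-0.1649  0.6269  0.0649] w 0.0118 10.007583796977997 tq6 0.0756105431355536
```

Call:
servo_tool(
  series=[
    [[0, 0, 0, 0.006], [0, 0, 0, 0.006], [0, 0, 0, 0.006], [0, 0, 0, 0.006], [0, 0, 0, 0.006], [0, 0, 0, 0.006], [0, 0, 0, 0.006], [0, 0, 0, 0.006], [0, 0, 0, 0.006], [0, 0, 0, 0.006]],
  ],
)

```text
t: 14.68
eef_pos: [0.6898, 0.0303, 0.1138]
ee_rot: [-3.139, 0.002, -2.443]
force: [-1.5, -1.4, 9.2]
width: 0.0121
gripper_force: 10.0
```

```bash
python3 st.py
```

```text
14.6833 [0.6898 0.0303 0.1138] [-3.1394  0.0021 -2.4434] F [-1.4511 -1.4259  9.2294] M [-0.2221  0.5933  0.0722] w 0.0121 10.008614659309387 tq6 0.05615851725451648
```

Call:
servo_tool(
  series=[
    [[0, 0, 0, 0.006], [0, 0, 0, 0.006], [0, 0, 0, 0.006], [0, 0, 0, 0.006], [0, 0, 0, 0.006], [0, 0, 0, 0.006], [0, 0, 0, 0.006], [0, 0, 0, 0.006], [0, 0, 0, 0.006], [0, 0, 0, 0.006]],
  ],
)

```text
t: 15.52
eef_pos: [0.6898, 0.0303, 0.1138]
ee_rot: [-3.14, 0.002, -2.504]
force: [-2.4, -2.0, 9.2]
width: 0.0116
gripper_force: 10.0
```

```bash
python3 st.py
```

```text
15.5167 [0.6898 0.0303 0.1138] [-3.1395  0.0023 -2.5036] F [-2.3812 -2.01    9.1748] M [-0.239   0.462  -0.0494] w 0.0116 10.008442550897598 tq6 0.16667545773088932
```

Call:
servo_tool(
  series=[
    [[0, 0, 0, 0.004], [0, 0, 0, 0.004], [0, 0, 0, 0.004], [0, 0, 0, 0.004], [0, 0, 0, 0.004], [0, 0, 0, 0.004], [0, 0, 0, 0.004], [0, 0, 0, 0.004], [0, 0, 0, 0.004], [0, 0, 0, 0.004]],
  ],
)

```text
t: 16.35
eef_pos: [0.6899, 0.0302, 0.1138]
ee_rot: [-3.14, 0.003, -2.544]
force: [-0.7, -1.2, 8.7]
width: 0.012
gripper_force: 10.1
```

```bash
python3 st.py
```

```text
16.35 [0.6899 0.0302 0.1138] [-3.1396  0.0025 -2.5439] F [-0.7413 -1.2276  8.6956] M [-0.3313  0.304  -0.1732] w 0.012 10.098899602890015 tq6 0.2801098208874464
```

Call:
servo_tool(
  series=[
    [[0, 0, 0, 0.004], [0, 0, 0, 0.004], [0, 0, 0, 0.004], [0, 0, 0, 0.004], [0, 0, 0, 0.004], [0, 0, 0, 0.004], [0, 0, 0, 0.004], [0, 0, 0, 0.004], [0, 0, 0, 0.004], [0, 0, 0, 0.004]],
  ],
)

```text
t: 17.18
eef_pos: [0.6899, 0.0302, 0.1138]
ee_rot: [-3.14, 0.003, -2.584]
force: [-1.0, -1.1, 7.6]
width: 0.0121
gripper_force: 10.0
```

```bash
python3 st.py
```

```text
17.1833 [0.6899 0.0302 0.1138] [-3.1397  0.0026 -2.5837] F [-1.0103 -1.0742  7.5567] M [-0.3924  0.2336 -0.1237] w 0.0121 10.022284090518951 tq6 0.22546035703271627
```

Call:
servo_tool(
  series=[
    [[0, 0, 0, 0.003], [0, 0, 0, 0.003], [0, 0, 0, 0.003], [0, 0, 0, 0.003], [0, 0, 0, 0.003], [0, 0, 0, 0.003], [0, 0, 0, 0.003], [0, 0, 0, 0.003], [0, 0, 0, 0.003], [0, 0, 0, 0.003]],
  ],
)

```text
t: 18.02
eef_pos: [0.6899, 0.0302, 0.1138]
ee_rot: [-3.14, 0.003, -2.613]
force: [-0.4, -1.3, 9.0]
width: 0.012
gripper_force: 10.0
```

```bash
python3 st.py
```

```text
18.0167 [0.6899 0.0302 0.1138] [-3.1397  0.0026 -2.6134] F [-0.354  -1.2724  9.0018] M [-0.3374  0.3258 -0.0301] w 0.012 9.989336282014847 tq6 0.09610512061044574
```

Call:
servo_tool(
  series=[
    [[0, 0, 0, 0.002], [0, 0, 0, 0.002], [0, 0, 0, 0.002], [0, 0, 0, 0.002], [0, 0, 0, 0.002], [0, 0, 0, 0.002], [0, 0, 0, 0.002], [0, 0, 0, 0.002], [0, 0, 0, 0.002], [0, 0, 0, 0.002]],
  ],
)

```text
t: 18.85
eef_pos: [0.6899, 0.0302, 0.1138]
ee_rot: [-3.14, 0.003, -2.633]
force: [-0.6, -1.9, 7.6]
width: 0.0119
gripper_force: 10.0
```

```bash
python3 st.py
```

```text
18.85 [0.6899 0.0302 0.1138] [-3.1397  0.0026 -2.6333] F [-0.5927 -1.8622  7.642 ] M [-0.3956  0.2817  0.0526] w 0.0119 9.996356070041656 tq6 -0.0014239941083360463
```

The left dial's pull reversed around yaw -2.63, which is the catch centre, about 2.44. I'll let go there and go over to the right dial.

Call:
servo_tool(
  series=[
    [[0, 0, 0, 0], [0, 0, 0, 0], [0, 0, 0, 0], [0, 0, -10, 0], [0, 0, -20, 0], [0, 0, -20, 0], [20.5, -24.5, -5, 0], [20.5, -24.5, -5, 0], [20.5, -24.5, -5, 0], [20.5, -24.5, -5, 0]],
  ],
  claw=0.2,
)

```text
t: 19.68
eef_pos: [0.6643, -0.0959, 0.1826]
ee_rot: [-3.141, 0.0, -2.633]
force: [-0.0, 0.1, -0.9]
width: 0.0351
gripper_force: 0.0
```

Call:
servo_tool(
  series=[
    [[0, 0, 0, -0.11], [0, 0, 0, -0.11], [0, 0, 0, -0.11], [0, 0, 0, -0.11], [0, 0, 0, -0.11], [0, 0, 0, -0.11], [0, 0, 0, -0.11], [0, 0, 0, -0.11], [0, 0, 0, 0], [0, 0, 0, 0]],
  ],
)

```text
t: 20.52
eef_pos: [0.6647, -0.0949, 0.182]
ee_rot: [-3.141, 0.0, -1.757]
force: [0.5, -0.0, -0.9]
width: 0.0356
gripper_force: 0.0
```

```bash
python3 - <<'E'
import st
from meas import *
print(proj('wrist',[[.6895,.0302,.1355],[.6655,-.0953,.1355]]))
save('wrist','w3.png')
try: measure({'R':(316,250)})
except Exception as e: print(e)
E
```

```text
20.5167 [ 0.6647 -0.0949  0.182 ] [-3.1414  0.     -1.7571] F [ 0.514  -0.0448 -0.938 ] M [ 0.1187 -0.0622 -0.03  ] w 0.0356 0.0 tq6 0.6556759960949421
[[315.7757 456.2313]
 [315.8627 259.4548]]
R [ 0.6628 -0.0983] 1.3691703 (42.38931655883789, 11.570513725280762) disc [ 0.6642 -0.09    0.106 ] ((319.77569580078125, 252.2210693359375), (23.767269134521484, 97.77635955810547), 0.9146071076393127)
```

View pics/w3.png

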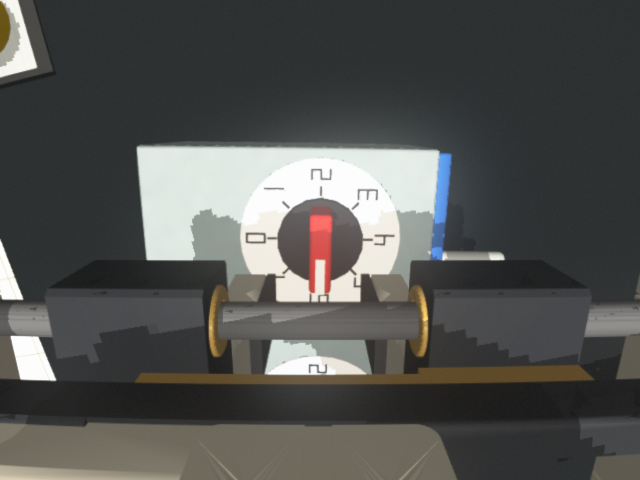

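The right bar spans (320,212)–(320,293), laterally centred between the fingers. Its centre is about 2.5 mm further along tool x. I'll descend and grip.

Call:
servo_tool(
  series=[
    [[1.2, 0, 10, 0], [1.2, 0, 10, 0], [0, 0, 15, 0], [0, 0, 15, 0], [0, 0, 10, 0], [0, 0, 7, 0], [0, 0, 5, 0], [0, 0, 1, 0], [0, 0, 0, 0], [0, 0, 0, 0]],
  ],
)

```text
t: 21.45
eef_pos: [0.6646, -0.0973, 0.1089]
ee_rot: [-3.141, 0.0, -1.754]
force: [-0.2, 0.6, -0.3]
width: 0.0351
gripper_force: 0.0
```

Call:
servo_tool(
  series=[
    [[0, 0, 0, 0], [0, 0, 0, 0], [0, 0, 0, 0], [0, 0, 0, 0], [0, 0, 0, 0], [0, 0, 0, 0], [0, 0, 0, 0], [0, 0, 0, 0], [0, 0, 0, 0], [0, 0, 0, 0]],
  ],
  claw=1,
  grip_force=10,
)

```text
t: 22.28
eef_pos: [0.6633, -0.0972, 0.1086]
ee_rot: [3.14, -0.0, -1.754]
force: [-5.9, 2.3, 4.1]
width: 0.0119
gripper_force: 10.0
```

```bash
python3 st.py
```

```text
22.2833 [ 0.6633 -0.0972  0.1086] [ 3.1401 -0.0002 -1.7538] F [-5.8559  2.2664  4.0805] M [ 0.6954  1.9239 -0.0161] w 0.0119 9.98912438750267 tq6 0.027678872575052083
```

Call:
servo_tool(
  series=[
    [[0, 1, -1, 0], [0, 0.5, -1, 0], [0, 0, 0, -0.03], [0, 0, 0, -0.03], [0, 0, 0, -0.03], [0, 0, 0, -0.03], [0, 0, 0, -0.03], [0, 0, 0, -0.03], [0, 0, 0, -0.02], [0, 0, 0, -0.01]],
  ],
)

```text
t: 23.12
eef_pos: [0.6631, -0.0971, 0.1093]
ee_rot: [-3.142, 0.0, -1.543]
force: [5.4, -2.2, -13.3]
width: 0.012
gripper_force: 10.0
```

```bash
python3 st.py
```

```text
23.1167 [ 0.6631 -0.0971  0.1093] [-3.1416  0.0002 -1.5431] F [  5.3921  -2.1916 -13.2696] M [-0.6952 -2.0584 -0.0135] w 0.012 9.996043145656586 tq6 0.06762036820873618
```

Call:
servo_tool(
  series=[
    [[0, 0, 0, -0.006], [0, 0, 0, -0.006], [0, 0, 0, -0.006], [0, 0, 0, -0.006], [0, 0, 0, -0.006], [0, 0, 0, -0.006], [0, 0, 0, -0.006], [0, 0, 0, -0.006], [0, 0, 0, -0.006], [0, 0, 0, -0.006]],
  ],
)

```text
t: 23.95
eef_pos: [0.6631, -0.0971, 0.1093]
ee_rot: [-3.141, 0.0, -1.484]
force: [4.4, -1.6, -12.5]
width: 0.012
gripper_force: 10.0
```

```bash
python3 st.py
```

```text
23.95 [ 0.6631 -0.0971  0.1093] [-3.1415  0.0001 -1.484 ] F [  4.4388  -1.5712 -12.5242] M [-0.708  -2.0653 -0.0187] w 0.012 9.996077343821526 tq6 -0.08361600805073977
```

Call:
servo_tool(
  series=[
    [[0, 0, 0, -0.006], [0, 0, 0, -0.006], [0, 0, 0, -0.006], [0, 0, 0, -0.006], [0, 0, 0, -0.006], [0, 0, 0, -0.006], [0, 0, 0, -0.006], [0, 0, 0, -0.006], [0, 0, 0, -0.006], [0, 0, 0, -0.006]],
  ],
)

```text
t: 24.78
eef_pos: [0.6631, -0.0971, 0.1093]
ee_rot: [3.142, 0.0, -1.424]
force: [4.9, -1.9, -12.0]
width: 0.0118
gripper_force: 10.0
```

```bash
python3 st.py
```

```text
24.7833 [ 0.6631 -0.0971  0.1093] [ 3.1416  0.0002 -1.4239] F [  4.9175  -1.8938 -12.0492] M [-0.6972 -1.954  -0.0115] w 0.0118 9.996577799320221 tq6 -0.07494335062801838
```

Call:
servo_tool(
  series=[
    [[0, -0.5, 1, -0.006], [0, 0, 0, -0.006], [0, 0, 0, -0.006], [0, 0, 0, -0.006], [0, 0, 0, -0.006], [0, 0, 0, -0.006], [0, 0, 0, -0.006], [0, 0, 0, -0.006], [0, 0, 0, -0.006], [0, 0, 0, -0.006]],
  ],
)

```text
t: 25.62
eef_pos: [0.6631, -0.0971, 0.1093]
ee_rot: [3.141, 0.0, -1.363]
force: [2.1, -2.9, -10.9]
width: 0.0123
gripper_force: 10.0
```

```bash
python3 st.py
```

```text
25.6167 [ 0.6631 -0.0971  0.1093] [ 3.1413  0.     -1.3633] F [  2.1473  -2.9472 -10.8988] M [-1.1211 -1.0897 -0.0465] w 0.0123 9.998455792665482 tq6 -0.06288202246651053
```

Call:
servo_tool(
  series=[
    [[0, 0, 0, -0.006], [0, 0, 0, -0.006], [0, 0, 0, -0.006], [0, 0, 0, -0.006], [0, 0, 0, -0.006], [0, 0, 0, -0.006], [0, 0, 0, -0.006], [0, 0, 0, -0.006], [0, 0, 0, -0.006], [0, 0, 0, -0.006]],
  ],
)

```text
t: 26.45
eef_pos: [0.6631, -0.0971, 0.1093]
ee_rot: [3.141, 0.0, -1.303]
force: [2.9, -4.2, -12.9]
width: 0.0121
gripper_force: 10.0
```

```bash
python3 st.py
```

```text
26.45 [ 0.6631 -0.0971  0.1093] [ 3.1412  0.     -1.3033] F [  2.8655  -4.1926 -12.9019] M [-1.4219 -1.1655 -0.0465] w 0.0121 9.998418688774109 tq6 -0.07984655443578959
```

Call:
servo_tool(
  series=[
    [[0, 0, 0, -0.006], [0, 0, 0, -0.006], [0, 0, 0, -0.006], [0, 0, 0, -0.006], [0, 0, 0, -0.006], [0, 0, 0, -0.006], [0, 0, 0, -0.006], [0, 0, 0, -0.006], [0, 0, 0, -0.006], [0, 0, 0, -0.006]],
  ],
)

```text
t: 27.28
eef_pos: [0.663, -0.0971, 0.1093]
ee_rot: [3.141, 0.0, -1.243]
force: [3.3, -4.7, -12.9]
width: 0.012
gripper_force: 10.0
```

```bash
python3 st.py
```

```text
27.2833 [ 0.663  -0.0971  0.1093] [ 3.1411  0.0001 -1.2433] F [  3.326   -4.6506 -12.9318] M [-1.3715 -1.269  -0.0817] w 0.012 9.998751729726791 tq6 -0.07786503760144114
```

Dial at about 4.19; continuing.

Call:
servo_tool(
  series=[
    [[0, 0, 1, -0.006], [0, 0, 0, -0.006], [0, 0, 0, -0.006], [0, 0, 0, -0.006], [0, 0, 0, -0.006], [0, 0, 0, -0.006], [0, 0, 0, -0.006], [0, 0, 0, -0.006], [0, 0, 0, -0.006], [0, 0, 0, -0.006]],
  ],
)

```text
t: 28.12
eef_pos: [0.6631, -0.0971, 0.1092]
ee_rot: [3.142, -0.0, -1.183]
force: [-4.0, -2.5, 3.2]
width: 0.012
gripper_force: 10.0
```

```bash
python3 st.py
```

```text
28.1167 [ 0.6631 -0.0971  0.1092] [ 3.1415 -0.0002 -1.1831] F [-4.0253 -2.5333  3.1924] M [-0.8743  1.8027 -0.0637] w 0.012 10.00369481742382 tq6 -0.06409051129594445
```

Call:
servo_tool(
  series=[
    [[0, 0, 0, -0.006], [0, 0, 0, -0.006], [0, 0, 0, -0.006], [0, 0, 0, -0.006], [0, 0, 0, -0.006], [0, 0, 0, -0.006], [0, 0, 0, -0.006], [0, 0, 0, -0.006], [0, 0, 0, -0.006], [0, 0, 0, -0.006]],
  ],
)

```text
t: 28.95
eef_pos: [0.6631, -0.0971, 0.1092]
ee_rot: [3.141, -0.0, -1.123]
force: [-5.1, -2.6, 3.4]
width: 0.0122
gripper_force: 10.0
```

```bash
python3 st.py
```

```text
28.95 [ 0.6631 -0.0971  0.1092] [ 3.1415 -0.0002 -1.1231] F [-5.1299 -2.6432  3.3877] M [-0.8828  1.7491 -0.0553] w 0.0122 10.004066750407219 tq6 -0.06487522507086396
```

Call:
servo_tool(
  series=[
    [[0, 0, 0, -0.006], [0, 0, 0, -0.006], [0, 0, 0, -0.006], [0, 0, 0, -0.006], [0, 0, 0, -0.006], [0, 0, 0, -0.006], [0, 0, 0, -0.006], [0, 0, 0, -0.006], [0, 0, 0, -0.006], [0, 0, 0, -0.006]],
  ],
)

```text
t: 29.78
eef_pos: [0.663, -0.0971, 0.1092]
ee_rot: [3.141, -0.0, -1.063]
force: [-4.7, -2.9, 3.6]
width: 0.0118
gripper_force: 10.0
```

```bash
python3 st.py
```

```text
29.7833 [ 0.663  -0.0971  0.1092] [ 3.1414 -0.0002 -1.0631] F [-4.7317 -2.8607  3.6476] M [-0.8999  1.8467 -0.0403] w 0.0118 10.003719180822372 tq6 -0.08488984080031514
```

Dial at about 4.01.

Call:
servo_tool(
  series=[
    [[0, 0, 0, -0.006], [0, 0, 0, -0.006], [0, 0, 0, -0.006], [0, 0, 0, -0.006], [0, 0, 0, -0.006], [0, 0, 0, -0.006], [0, 0, 0, -0.006], [0, 0, 0, -0.006], [0, 0, 0, -0.006], [0, 0, 0, -0.006]],
  ],
)

```text
t: 30.62
eef_pos: [0.6631, -0.0971, 0.1092]
ee_rot: [3.141, -0.0, -1.003]
force: [-4.8, -3.1, 2.7]
width: 0.0116
gripper_force: 10.0
```

```bash
python3 st.py
```

```text
30.6167 [ 0.6631 -0.0971  0.1092] [ 3.1414 -0.0002 -1.003 ] F [-4.8354 -3.124   2.7199] M [-0.9386  1.8236 -0.0582] w 0.0116 10.004707127809525 tq6 -0.06975272437557578
```

Call:
servo_tool(
  series=[
    [[0, 0, 0, -0.006], [0, 0, 0, -0.006], [0, 0, 0, -0.006], [0, 0, 0, -0.006], [0, 0, 0, -0.006], [0, 0, 0, -0.006], [0, 0, 0, -0.006], [0, 0, 0, -0.006], [0, 0, 0, -0.006], [0, 0, 0, -0.006]],
  ],
)

```text
t: 31.45
eef_pos: [0.663, -0.0972, 0.1092]
ee_rot: [3.141, -0.0, -0.943]
force: [-5.1, -2.2, 3.4]
width: 0.0116
gripper_force: 10.0
```

```bash
python3 st.py
```

```text
31.45 [ 0.663  -0.0972  0.1092] [ 3.1413 -0.0002 -0.9431] F [-5.1112 -2.2186  3.3993] M [-0.9997  1.8244 -0.0416] w 0.0116 10.005493685603142 tq6 -0.04572646343149245
```

Call:
servo_tool(
  series=[
    [[0, 0, 0, -0.006], [0, 0, 0, -0.006], [0, 0, 0, -0.006], [0, 0, 0, -0.006], [0, 0, 0, -0.006], [0, 0, 0, -0.006], [0, 0, 0, -0.006], [0, 0, 0, -0.006], [0, 0, 0, -0.006], [0, 0, 0, -0.006]],
  ],
)

```text
t: 32.28
eef_pos: [0.663, -0.0972, 0.1092]
ee_rot: [3.141, -0.0, -0.883]
force: [-4.3, -2.9, 3.6]
width: 0.0119
gripper_force: 10.0
```

```bash
python3 st.py
```

```text
32.2833 [ 0.663  -0.0972  0.1092] [ 3.1412 -0.0001 -0.8829] F [-4.2647 -2.8856  3.5984] M [-0.9295  1.9049  0.0548] w 0.0119 10.007290318608284 tq6 -0.16602717339992523
```

The draw-in has begun, with the same signature as on the left.

Call:
servo_tool(
  series=[
    [[0, 0, 0, -0.01], [0, 0, 0, -0.01], [0, 0, 0, -0.01], [0, 0, 0, -0.01], [0, 0, 0, -0.01], [0, 0, 0, -0.01], [0, 0, 0, -0.01], [0, 0, 0, -0.01], [0, 0, 0, -0.005], [0, 0, 0, -0.005]],
  ],
)

```text
t: 33.12
eef_pos: [0.663, -0.0972, 0.1092]
ee_rot: [3.141, -0.0, -0.793]
force: [-4.8, -3.2, 3.6]
width: 0.012
gripper_force: 10.0
```

```bash
python3 st.py
```

```text
33.1167 [ 0.663  -0.0972  0.1092] [ 3.1411 -0.0002 -0.7927] F [-4.8025 -3.2382  3.6014] M [-1.0376  1.8434  0.0571] w 0.012 10.002772584557533 tq6 -0.1852214802056551
```

Call:
servo_tool(
  series=[
    [[0, 0, 0, -0.003], [0, 0, 0, -0.003], [0, 0, 0, -0.003], [0, 0, 0, -0.003], [0, 0, 0, -0.003], [0, 0, 0, -0.003], [0, 0, 0, -0.003], [0, 0, 0, -0.003], [0, 0, 0, -0.003], [0, 0, 0, -0.003]],
  ],
)

```text
t: 33.95
eef_pos: [0.663, -0.0972, 0.1092]
ee_rot: [3.141, -0.0, -0.763]
force: [-5.4, -2.9, 3.6]
width: 0.012
gripper_force: 10.0
```

```bash
python3 st.py
```

```text
33.95 [ 0.663  -0.0972  0.1092] [ 3.1412 -0.0002 -0.7632] F [-5.4346 -2.9353  3.5999] M [-1.0547  1.8606  0.0059] w 0.012 9.997151121497154 tq6 -0.04912814358249307
```

The right dial is within about 0.01–0.02 of its catch centre. I'll release it and go over to the handle.

Call:
servo_tool(
  series=[
    [[0, 0, 0, 0], [0, 0, 0, 0], [0, 0, 0, 0], [0, 0, -10, 0], [0, 0, -25, 0], [0, 0, -35, 0], [-35, 2.6, 0, 0], [-35, 2.6, 0, 0], [-35, 2.6, 0, 0], [-35, 2.6, 0, 0]],
  ],
  claw=0.35,
)

```text
t: 34.78
eef_pos: [0.5542, -0.0068, 0.1794]
ee_rot: [-3.14, -0.001, -0.764]
force: [0.6, 0.9, 1.2]
width: 0.0285
gripper_force: 0.0
```

Call:
servo_tool(
  series=[
    [[0, 0, 0, 0.113], [0, 0, 0, 0.113], [0, 0, 0, 0.113], [0, 0, 0, 0.113], [0, 0, 0, 0.113], [0, 0, 0, 0.113], [0, 0, 0, 0.113], [0, 0, 0, 0.113], [0, 0, 0, 0.113], [0, 0, 0, 0]],
  ],
)

```text
t: 35.62
eef_pos: [0.5554, -0.0074, 0.1795]
ee_rot: [-3.14, 0.001, -1.786]
force: [-0.2, 0.3, -0.6]
width: 0.0283
gripper_force: 0.0
```

```bash
python3 - <<'E'
import st
from h import *
a=-.2;ey=np.array([-np.sin(a),np.cos(a),0])
h=np.array([.554,-.0086,.077]);print(proj('wrist',[h,h+.045*ey,h-.045*ey]))
print(recognise('wrist','drawer_handle')[:2] if (save('wrist','w4.png') or True) else 0)
E
```

```text
35.6167 [ 0.5554 -0.0074  0.1795] [-3.1403  0.0007 -1.7857] F [-0.2455  0.2755 -0.5617] M [ 0.0848 -0.0661 -0.0532] w 0.0283 0.0 tq6 -2.0884229242801666
[[319.4103 231.3202]
 [320.3676 294.6196]
 [318.3643 162.4981]]
[{'position': [0.5852, -0.0539, 0.0771], 'conf': 0.76}]
```

View pics/w4.png

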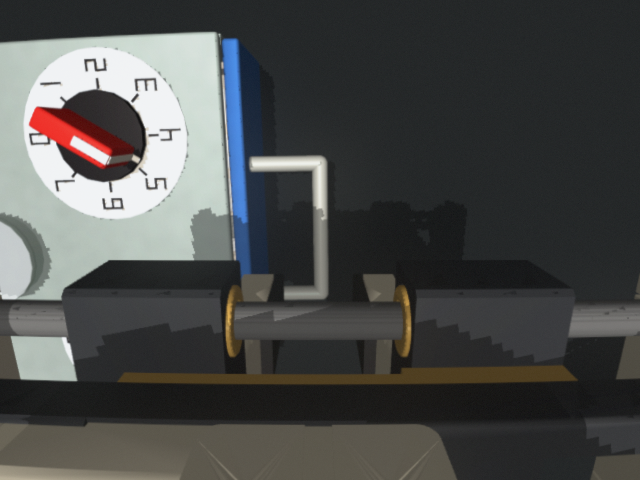

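The handle bar runs along x≈320 from (320,162) to (320,295), just as predicted and centred between the fingers. The right pointer stands just before 5. I'll descend and grip the handle.

Call:
servo_tool(
  series=[
    [[0, 1, 15, 0], [0, 0, 20, 0], [0, 0, 20, 0], [0, 0, 20, 0], [0, 0, 15, 0], [0, 0, 15, 0], [0, 0, 10, 0], [0, 0, 6, 0], [0, 0, 3, 0], [0, 0, 0, 0]],
  ],
)

```text
t: 36.55
eef_pos: [0.554, -0.0074, 0.0544]
ee_rot: [3.141, -0.0, -1.78]
force: [-0.3, 0.5, 0.2]
width: 0.0285
gripper_force: 0.0
```

```bash
python3 st.py
```

```text
36.55 [ 0.554  -0.0074  0.0544] [ 3.1413 -0.0002 -1.7798] F [-0.3313  0.5234  0.1823] M [ 0.08   -0.0572 -0.0143] w 0.0285 0.0 tq6 0.026775680598802865
```

Call:
servo_tool(
  series=[
    [[0, 0, 0, 0], [0, 0, 0, 0], [0, 0, 0, 0], [0, 0, 0, 0], [0, 0, 0, 0], [0, 0, 0, 0], [0, 0, 0, 0], [0, 0, 0, 0], [0, 0, 0, 0], [0, 0, 0, 0]],
  ],
  claw=1,
  grip_force=15,
)

```text
t: 37.38
eef_pos: [0.5541, -0.0073, 0.0552]
ee_rot: [-3.141, 0.0, -1.78]
force: [-2.3, 1.7, 6.6]
width: 0.0093
gripper_force: 15.0
```

```bash
python3 st.py
```

```text
37.3833 [ 0.5541 -0.0073  0.0552] [-3.1411  0.0002 -1.7805] F [-2.2761  1.6947  6.6379] M [0.6491 0.8729 0.0214] w 0.0093 14.995397329330444 tq6 -0.020826781983487308
```

Call:
servo_tool(
  series=[
    [[0, 0.5, 0, 0], [0, 0.5, 0, 0], [0, 0.5, 0, 0], [0, 0.5, 0, 0], [0, 0.5, 0, 0], [0, 0.5, 0, 0], [0, 0.5, 0, 0], [0, 0.5, 0, 0], [0, 0.5, 0, 0], [0, 0.5, 0, 0]],
  ],
)

```text
t: 38.22
eef_pos: [0.5499, -0.0064, 0.0552]
ee_rot: [-3.14, 0.0, -1.78]
force: [1.1, -0.6, 5.9]
width: 0.0096
gripper_force: 15.0
```

```bash
python3 st.py
```

```text
38.2167 [ 0.5499 -0.0064  0.0552] [-3.1399  0.0004 -1.7804] F [ 1.0662 -0.5896  5.8684] M [-0.3957 -0.523   0.0108] w 0.0096 14.9952931702137 tq6 -0.01737888960633427
```

Call:
servo_tool(
  series=[
    [[0, 0.4, 0, 0], [0, 0.4, 0, 0], [0, 0.4, 0, 0], [0, 0.4, 0, 0], [0, 0.4, 0, 0], [0, 0.4, 0, 0], [0, 0.4, 0, 0], [0, 0.4, 0, 0], [0, 0.4, 0, 0], [0, 0.4, 0, 0]],
  ],
)

```text
t: 39.05
eef_pos: [0.546, -0.0056, 0.0551]
ee_rot: [-3.14, 0.0, -1.78]
force: [1.8, -2.2, 5.6]
width: 0.0092
gripper_force: 15.0
```

```bash
python3 st.py
```

```text
39.05 [ 0.546  -0.0056  0.0551] [-3.14    0.0004 -1.7805] F [ 1.8423 -2.2397  5.6145] M [-0.4592 -0.4755  0.0377] w 0.0092 14.995220303535461 tq6 -0.018917318084277213
```

The drawer slides at about 2 N, so it's unlocked. I'll pull it on.

Call:
servo_tool(
  series=[
    [[0, 3, 0, 0], [0, 4, 0, 0], [0, 5, 0, 0], [0, 5, 0, 0], [0, 5, 0, 0], [0, 5, 0, 0], [0, 5, 0, 0], [0, 5, 0, 0], [0, 5, 0, 0], [0, 5, 0, 0]],
  ],
)

```text
t: 39.88
eef_pos: [0.4996, 0.0039, 0.0551]
ee_rot: [-3.14, -0.0, -1.78]
force: [-0.3, -3.7, 7.1]
width: 0.0092
gripper_force: 15.0
```

Call:
servo_tool(
  series=[
    [[0, 3, 0, 0], [0, 2, 0, 0], [0, 2, 0, 0], [0, 1, 0, 0], [0, 1, 0, 0], [0, 1, 0, 0], [0, 1, 0, 0], [0, 1, 0, 0], [0, 1, 0, 0], [0, 1, 0, 0]],
  ],
)

```text
t: 40.72
eef_pos: [0.4859, 0.0067, 0.0551]
ee_rot: [-3.141, -0.0, -1.78]
force: [1.3, -3.3, 7.9]
width: 0.0094
gripper_force: 15.0
```

```bash
python3 st.py
```

```text
40.7167 [0.4859 0.0067 0.0551] [-3.1406 -0.0003 -1.7804] F [ 1.3339 -3.3446  7.8929] M [-1.3155 -0.3451  0.0071] w 0.0094 14.995103180408478 tq6 -0.004615935031324625
```

Call:
servo_tool(
  series=[
    [[0, 0.5, 0, 0], [0, 0.5, 0, 0], [0, 0.5, 0, 0], [0, 0.5, 0, 0], [0, 0.5, 0, 0], [0, 0.5, 0, 0], [0, 0, 0, 0], [0, 0, 0, 0], [0, 0, 0, 0], [0, 0, 0, 0]],
  ],
)

```text
t: 41.55
eef_pos: [0.4854, 0.007, 0.0552]
ee_rot: [-3.137, 0.0, -1.78]
force: [12.2, -13.2, -4.2]
width: 0.0094
gripper_force: 15.0
```

```bash
python3 st.py
```

```text
41.55 [0.4854 0.007  0.0552] [-3.137   0.0001 -1.7798] F [ 12.212  -13.2172  -4.1937] M [-4.5568 -4.5916 -0.0314] w 0.0094 14.988812059164047 tq6 -0.021126014180481434
```

It's at the end stop. I'll relax the pull, release and rise.

Call:
servo_tool(
  series=[
    [[0, -0.8, 0, 0], [0, -0.7, 0, 0], [0, 0, 0, 0], [0, 0, 0, 0], [0, 0, 0, 0], [0, 0, 0, 0], [0, 0, 0, 0], [0, 0, 0, 0], [0, 0, 0, 0], [0, 0, 0, 0]],
  ],
)

```text
t: 42.38
eef_pos: [0.4854, 0.0069, 0.0551]
ee_rot: [-3.139, -0.0, -1.78]
force: [5.1, -7.3, 2.6]
width: 0.0095
gripper_force: 15.0
```

Call:
servo_tool(
  series=[
    [[0, 0, 0, 0], [0, 0, 0, 0], [0, 0, 0, 0], [0, 0, 0, 0], [0, 0, 0, 0], [0, 0, -5, 0], [0, 0, -10, 0], [0, 0, -20, 0], [0, 0, -25, 0], [0, 0, -25, 0]],
  ],
  claw=0.35,
)

```text
t: 43.22
eef_pos: [0.4835, 0.0073, 0.1405]
ee_rot: [3.14, -0.001, -1.781]
force: [0.5, 0.0, -0.2]
width: 0.0283
gripper_force: 0.0
```

Call:
servo_tool(
  series=[
    [[0, 10, -25, 0], [0, 10, -25, 0], [0, 10, -25, 0], [0, 10, -20, 0], [0, 0, -10, 0], [0, 0, 0, 0], [0, 0, 0, 0], [0, 0, 0, 0], [0, 0, 0, 0], [0, 0, 0, 0]],
  ],
)

```text
t: 44.05
eef_pos: [0.4446, 0.0156, 0.2434]
ee_rot: [3.14, -0.001, -1.781]
force: [0.1, -0.5, -0.2]
width: 0.0284
gripper_force: 0.0
```

```bash
python3 - <<'E'
import st
from h import *
save('top','t5.png',(220,120,500,330),2.8)
a=-.2;h=np.array([.4855,.0055,.077]);ey=np.array([-np.sin(a),np.cos(a),0])
print((proj('top',[h,h+.045*ey,h-.045*ey])-[220,120])*2.8)
E
```

```text
44.05 [0.4446 0.0156 0.2434] [ 3.1396 -0.0014 -1.7811] F [ 0.1344 -0.5036 -0.1574] M [ 0.1069 -0.0828  0.0217] w 0.0284 0.0 tq6 0.0027201070042792708
[[281.8975 413.9992]
 [233.1697 405.3207]
 [330.7628 422.7059]]
```

View pics/t5.png

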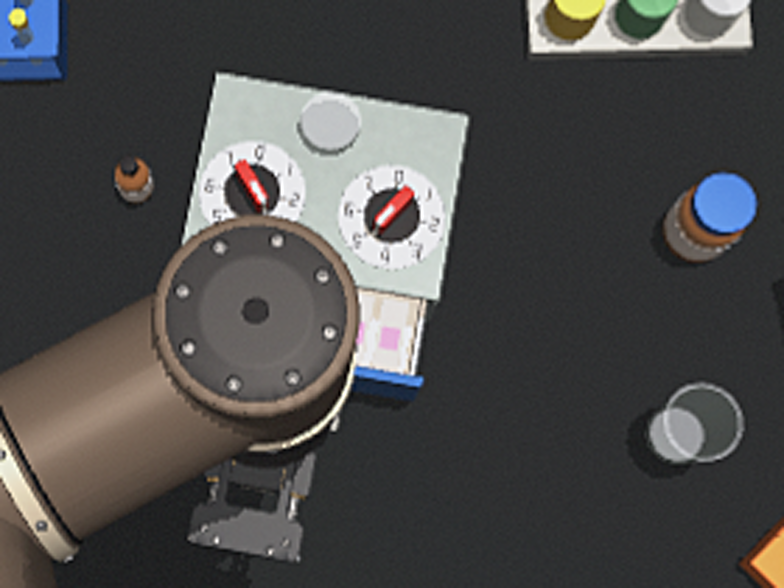

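The drawer is open, with its blue front edge at about (390,380). The dials point near 3 and 5, and the dropper (133,180) and dish (330,123) haven't moved. The arm is clear, so I'm handing in.

```bash
python3 -c "
from station import ticket
print(ticket.job_done())"
```

```text
the job is handed in; nothing more can be done
None
```

I set both dials on their catches (left about 2.44 rad, right about 3.70 rad), pulled the blue drawer about 70 mm to its end stop and let go, then handed the job in at about 44 s; the dropper, dish, jar and beaker looked undisturbed in the last picture.

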